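# Put the punch in its tray and put the tray away on the middle rails

## Robot

A 6-joint arm with a two-finger parallel gripper is mounted at the origin on a cart in front of the work surface, level with it; the furniture and walls round the work are solid. World frame = base frame: x ahead of the robot, y to its left, z up, the work surface at z = 0. Lengths are in mm, angles in rad, forces in N, time in s.
With the tool pointing down it reaches from about 250 to 800 mm from the base axis. Payload 3.9 kg.
Tool frame: the origin (TCP) lies between the finger pads; the fingertips stand 8 mm ahead of it and the grasp point (between the pads) lies 11 mm behind it; z points along the fingers, y is the line along which they close (so a half turn about z gives the same grasp; the last joint's range is limited). The gripper opens to 85 mm and grips with 20 to 120 N. Pads are 22 mm wide; open, the fingers measure 114 mm over their backs; the gripper's body (76 mm by 85 mm) begins 54 mm behind the grasp point. The pads swing forward as they close: fully open they stand 13 mm farther back than shut.
Start: joints at [-1.254, 0.26, -0.138, 1.173, 0, 1.571], TCP at [163.547, -498.866, 239.304] pointing down, gripper open.
Joint ranges: [-2.78, 2.78], [-0.83, 1.72], [-1.28, 1.37], [-1.9, 2.12], [-1.57, 1.48], [-3.14, 3.14]. Speed limits (rad/s): [2.57, 2.57, 3.14, 3.14, 3.14, 3.14].

## Interface

Orientations are given as a rotation vector (axis times angle).
In Python, from rig import observe, imaging, env, spotter gives the robot as it stands.
- The arm moves only by the shell command python3 -m creep 'ROWS'. ROWS is rows parted by semicolons, their numbers by spaces, 1 to 12 of them, each of 5 numbers: dx, dy, dz in mm, then a turn about the tool's z in rad, then the finger opening in mm; each row shifts and turns the commanded pose from where the row before left it, along the tool's axes as they then stand; what a row does not reach is not made up. A row lasts 1/10 s, in which the tool goes at most 50 mm and 0.15 rad, less where a joint would pass 70% of its speed; a pose out of reach is approached as far as the arm can. The fingers move at their own pace and stop on an object; the grip force is fixed at half the most. Time passes only in rows, so rows that do not move let the fingers close. It prints the time, the measured TCP pose, the force, the opening and the grip force at its end.
- observe(): the state, without advancing time (a new reading comes with each control period).
- imaging.get_image(name): name is "side" or "top" or "wrist"; returns a dict with "pixels" (420x560x3 uint8, blue, green, red), "fx", "fy", "cx", "cy" (pixels), "eye" and "attitude" of the camera in the world; the wrist camera has in their place "tool_from_camera" (4x4, takes a point from camera to tool coordinates, whose origin is the TCP and whose axes are the flange's). Camera axes: x right, y down, z forward; pixel columns grow to the right and rows downward; lengths in mm; the calibration is good to about 2 mm. A picture is of the moment at which its call begins: read the wrist's pose just before it. There is no depth.
- env.close_job(): hands the job in; it is judged then, once.
Trained networks look in a picture, given as the dict that the camera call returned (one of the last four; its "shot" number tells which), for a name from the list of things; names that differ only in an ending like _2 or _b are one class to them, and where a whole thing is asked for, a point or a joint stands for the part that bears it (a point fixed in the world has none). Each returns a list of dicts, best first, with "p" (0 to 1); they miss things now and then, are a little off and sometimes report something else, mostly with a low value. They report only what shows in the picture. A call takes as long as a camera call. They do not tell look-alikes from the thing itself.
- spotter.find_in(picture, query): "centre" ([x, y, z] in mm, in the coordinates of the camera as it stood for that picture, good to about 4 mm: the middle of the surface that is visible of it).
- spotter.trace(picture, query): "region" (420x560 bool, what is visible of it).
The state is a dict: "t": time; "joint_pos": joint angles; "qd": joint speeds; "effort": joint torques, N m; "position": TCP position; "tool_rot": TCP orientation; "ft_force": force on the tool from outside, world axes, zero at the start; "wrist_torque": the same for the moment, N m; "gripper_width": finger opening in mm; "grasp_force": force on a finger pad.
Only numpy, scipy, OpenCV 4.12 (cv2) and the standard library are available. Lean on these libraries where they do the work, as an engineer would, in place of code of your own. Each camera call takes 0.05 s, during which the arm holds its last target. There are 200 camera calls.

## Task

Put the hole punch into the wooden tray, lying flat, then slide the tray, punch and all, back end first onto the middle pair of rails of the drying rack. Hook its rear tongue under the bar at the back and lower the front so that the tray lies flat behind the small stops at the front of the rails, then let go. Do not knock over the thread cone beside the rack.

Things in the scene. Friction and masses are not known exactly. Their poses are not given: they have to be found in the camera images.
- hole_punch: Hole punch pliers, teal handles, grey jaws, lying on their side, 52 x 142 x 16 mm, about 0.09 kg, rigid. Origin: centre of the underside, z up. Long way y: handles from y = +3 to +71 mm (48 mm wide outside at y = +20), jaws to y = -71 mm. Grip from above across both handles (along x) at y = +20 mm, tips close to the table.
- tray: Loose open plywood tray, 0.15 kg. Origin: centre of the underside; x from front (handle) to rear, y left, z up. Box 120 (x) x 180 (y) x 22 mm; floor and walls 4 mm. A flat tongue at the bottom rear, 5 mm thick, 140 mm wide, reaches to x = +72 mm. In the middle of the front an upright handle fin, 12 mm thick (y), from x = -60 to -124 mm, z = 12 to 44 mm.
- tray_handle (a point): Grip point on the tray's handle fin, at x = -98, y = 0, z = +30 mm in the tray's frame (same axes). Pinch the 12 mm thickness here, along y.
- tray_front (a point): Middle of the tray's lower front edge, at x = -60, y = 0, z = 0 mm in the tray's frame (same axes).
- rack: Drying rack fixed to the table: plywood base and roof on four posts, 165 (x) x 224 (y) x 224 mm high. Origin: centre of the underside; x from the open front inward, y left, z up. Inside, three equal aluminium rail pairs 50 mm apart in height. The roof's front edge is at x = -82 mm: a hand holding the seated tray's handle upright would hit it; tilt the tool so the hand leans back out.
- middle_rails (a point): Centre of the middle rail pair, level with the rails' tops, 85 to 115 mm above the table (differs by start, then stays); axes as the rack. The seated tray's origin lies here (play 3 mm along x, 4 mm along y), axes parallel. Rails: ledges x = -75 to +75, |y| = 80 to 94 mm; side walls at |y| = 94 mm, flared in front to x = -89 mm. The next pair's underside is 45 mm above.
- front_stop (a point): Centre between the two front stops of the middle rails, at rail height: x = -66 mm from middle_rails, same axes. On each rail a stop 7 mm high stands from 3 mm in front of to 3 mm behind this point. The tray passes over them with its front raised; then its front wall comes down just behind them.
- rear_bar (a point): Middle of the rear cross bar's underside over the middle rails: x = +69, z = +10 mm from middle_rails, same axes. The bar spans the whole width, x = +63 to +75 mm; the tray's tongue goes under it. An end plate at x = +75 mm stops the tongue.
- thread_cone: Cone of gold thread, 62 mm across, 150 mm high, about 0.11 kg, standing loose at the right of the rack. Origin: centre of the underside, z up.
Mind the look-alikes: they are no part of the job. There is more than one size of the hole_punch; the one meant has the size given above.

How it is judged:
By the outcome, as a careful person would: the job done as asked, in the order asked, and still so for the second after the job is handed in, with the robot touching nothing.
It also fails if it takes over 66 s, if anything falls off the work surface, if the arm or the gripper's body presses on something with over 40 N, if the wrist force passes 120 N, or if a joint passes its speed limit or range.

## Working session

There is one attempt and no reset: what is moved stays moved. The work goes in short steps, Python scripts to look and compute and a shell command to move; the robot and the scene stay as the last step left them, time stands still between calls to the robot, and variables do not carry over. Pictures are saved under pics/ and viewed, at most 10 in all, crops included, and the job is handed in when it is done.

```bash
ls; mkdir -p pics; cat > h.py <<'E'
import numpy as np, cv2
from scipy.spatial.transform import Rotation as R
from rig import observe, imaging, env, spotter
def campose(pic, st=None):
    if 'eye' in pic:
        a=np.array(pic['attitude'],float); M=a if a.shape==(3,3) else R.from_rotvec(a).as_matrix()
        return M,np.array(pic['eye'],float)
    T=np.array(pic['tool_from_camera']); Rt=R.from_rotvec(st['tool_rot']).as_matrix()
    return Rt@T[:3,:3], Rt@T[:3,3]+np.array(st['position'])
def toworld(pic,c,st=None):
    M,e=campose(pic,st); return M@np.array(c)+e
def ray(pic,uv,z,st=None):
    M,e=campose(pic,st); d=M@np.array([(uv[0]-pic['cx'])/pic['fx'],(uv[1]-pic['cy'])/pic['fy'],1])
    return e+d*(z-e[2])/d[2]
def proj(pic,P,st=None):
    M,e=campose(pic,st); c=M.T@(np.array(P)-e); return np.array([c[0]/c[2]*pic['fx']+pic['cx'],c[1]/c[2]*pic['fy']+pic['cy']])
E
python3 - <<'E'
from h import *
st=observe(); print({k:np.round(v,3) for k,v in st.items()})
for n in ['top','side']:
    p=imaging.get_image(n); cv2.imwrite(f'pics/{n}0.png',p['pixels'])
    print(n,p['eye'],np.round(p['attitude'],3),p['fx'])
    for q in ['hole_punch','tray','tray_handle','rack','middle_rails','front_stop','rear_bar','thread_cone']:
        for d in spotter.find_in(p,q)[:4]: print(q,round(d['p'],2),np.round(toworld(p,d['centre'])))
E
```

```text
pics
{'t': np.float64(0.0), 'joint_pos': array([-1.254,  0.261, -0.139,  1.173,  0.   ,  1.571]), 'qd': array([-0.   , -0.   ,  0.   ,  0.   ,  0.   , -0.001]), 'effort': array([ 0.0000e+00, -4.0568e+01,  2.5392e+01,  1.9000e-02,  0.0000e+00,
       -0.0000e+00]), 'position': array([ 163.34 , -498.24 ,  238.461]), 'tool_rot': array([-3.1  , -0.495,  0.   ]), 'ft_force': array([ 0.265,  0.167, -0.145]), 'wrist_torque': array([ 0.029, -0.043,  0.034]), 'grasp_force': np.float64(0.0), 'gripper_width': np.float64(85.373)}
top [ 105.24582954 -257.61945392  879.05107111] [-2.067  1.645 -0.487] 443.9892162428834
hole_punch 0.88 [439.  -1.  15.]
hole_punch 0.85 [439. 101.   3.]
tray 0.66 [ 487. -270.    4.]
tray_handle 0.75 [ 488. -264.    5.]
rack 0.97 [694.  -2. 217.]
middle_rails 0.66 [715. -85. 107.]
front_stop 0.81 [718. -82. 102.]
rear_bar 0.77 [713. -86. 104.]
thread_cone 0.76 [ 753. -160.   84.]
side [  466.66293816 -1094.19716894   935.87944995] [-2.282  0.158 -0.076] 516.9890164499791
hole_punch 0.62 [437.  -5.  11.]
hole_punch 0.62 [449. 104.  12.]
hole_punch 0.27 [ 491. -262.    7.]
tray 0.75 [ 490. -263.    8.]
tray_handle 0.93 [ 490. -263.   10.]
tray_handle 0.18 [676.  19. 107.]
rack 0.9 [702. -10. 141.]
middle_rails 0.72 [675.  19. 108.]
front_stop 0.76 [675.  15. 108.]
rear_bar 0.96 [673.  19. 104.]
rear_bar 0.44 [ 488. -260.   12.]
thread_cone 0.68 [ 767. -176.   86.]
```

View pics/top0.png

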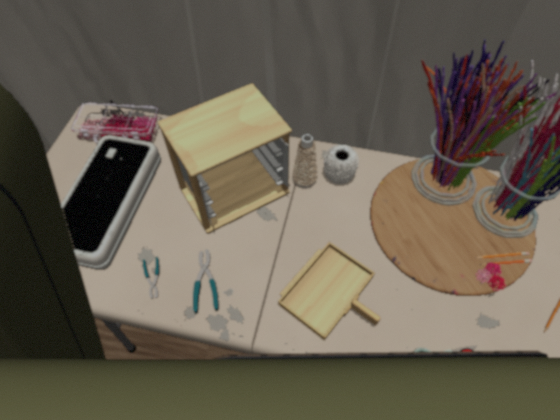

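View pics/side0.png

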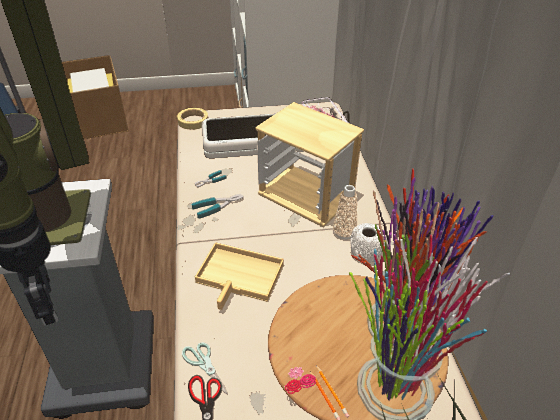

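The top view shows the big punch at (205,283) with its jaws up and the small one at (152,275). The tray is at (327,290) with its handle towards (365,312), the open rack at (230,155) with its front towards the robot, and the cone at (305,162). Next I fit exact poses from the silhouettes.

```bash
cat > fit.py <<'E'
from h import *
from scipy.optimize import minimize
def box(x0,x1,y0,y1,z0,z1): return np.array([[x,y,z] for x in(x0,x1) for y in(y0,y1) for z in(z0,z1)],float)
TRAY=[box(-60,60,-90,90,0,22),box(60,72,-70,70,0,5),box(-124,-60,-6,6,12,44)]
RACK=[box(-82.5,82.5,-112,112,0,224)]
def W(b,p,z=0): c,s=np.cos(p[2]),np.sin(p[2]); return np.c_[p[0]+c*b[:,0]-s*b[:,1],p[1]+s*b[:,0]+c*b[:,1],b[:,2]+z]
S=4
def render(pic,boxes,p,st=None):
    m=np.zeros((420*2,560*2),np.uint8)
    for b in boxes:
        uv=np.array([proj(pic,q,st) for q in W(b,p)])
        cv2.fillConvexPoly(m,cv2.convexHull(np.round((uv+.5)*2*16).astype(np.int32)),255,cv2.LINE_AA,4)
    return cv2.resize(m,(560,420),interpolation=cv2.INTER_AREA)/255.
def hull(m):
    pts=np.argwhere(m)[:,::-1].astype(np.int32); o=np.zeros(m.shape,np.uint8); cv2.fillConvexPoly(o,cv2.convexHull(pts),1); return o
def fit(views,boxes,p0):
    # views: (pic,mask,st)
    f=lambda p:sum(np.abs(render(v[0],boxes,p,v[2])-v[1]).sum()/v[1].sum() for v in views)
    best=None
    for yaw in p0[2]:
        r=minimize(f,[p0[0],p0[1],yaw],method='Nelder-Mead',options=dict(initial_simplex=np.array([[p0[0],p0[1],yaw],[p0[0]+15,p0[1],yaw],[p0[0],p0[1]+15,yaw],[p0[0],p0[1],yaw+.25]]),maxiter=200))
        if best is None or r.fun<best.fun: best=r
    return best
E
python3 - <<'E'
from fit import *
V={n:imaging.get_image(n) for n in('top','side')}
def masks(q,near=None):
    o=[]
    for n,p in V.items():
        c=spotter.trace(p,q)
        if near is not None: c=sorted(c,key=lambda d:np.linalg.norm(np.argwhere(d['region']).mean(0)[::-1]-proj(p,near)))
        print(q,n,round(c[0]['p'],2),c[0]['region'].sum()); o.append((p,c[0]['region'].astype(float),None))
    return o
t=masks('tray',[488,-265,8])
for v in ([t[0]],[t[1]],t):
    r=fit(v,TRAY,(488,-265,[0,.5,1,1.5,2])); print('tray',np.round(r.x,3),round(r.fun,3))
k=[(a,hull(b).astype(float),c) for a,b,c in masks('rack')]
for v in ([k[0]],[k[1]],k):
    r=fit(v,RACK,(700,-5,[0,.3,.6])); print('rack',np.round(r.x,3),round(r.fun,3))
for near in ([439,0,8],[445,102,8]):
  for p,m,_ in masks('hole_punch',near):
    w=np.array([ray(p,(u,v),10)[:2] for v,u in np.argwhere(m)],np.float32)
    print('punch',[np.round(x,1) for x in cv2.minAreaRect(w)], np.round(w.mean(0)))
for p,m,_ in masks('thread_cone'):
    w=np.argwhere(m); print('cone',ray(p,w.mean(0)[::-1],70).round(),ray(p,(w[:,1].mean(),w[:,0].max()),0).round())
big=[cv2.resize(V['side']['pixels'][95:230,250:370],None,fx=3.3,fy=3.3,interpolation=2),cv2.resize(V['top']['pixels'][80:230,155:297],None,fx=2.97,fy=2.97,interpolation=2)]
h=min(b.shape[0] for b in big); cv2.imwrite('pics/rackc.png',np.hstack([b[:h,:400] for b in big]))
E
```

```text
tray top 0.58 5393
tray side 0.82 3656
tray [ 494.174 -264.44     1.11 ] 0.053
tray [ 493.694 -259.061    1.108] 0.034
tray [ 493.233 -261.608    1.113] 0.119
rack top 0.68 13160
rack side 0.61 9269
rack [702.117   2.749   0.742] 0.028
rack [703.756   9.336   0.792] 0.035
rack [703.251   5.146   0.769] 0.083
hole_punch top 0.59 760
hole_punch side 0.87 486
punch [array([455.6,  -7.6]), array([148.4,  54.3]), np.float64(19.3)] [450.  -9.]
punch [array([456.2,  -1.5]), array([145.6,  66.1]), np.float64(22.1)] [447.  -7.]
hole_punch top 0.67 368
hole_punch side 0.51 190
punch [array([435.6, 106.9]), array([94.5, 38.8]), np.float64(21.5)] [438. 104.]
punch [array([435.1, 108.7]), array([90.2, 43.6]), np.float64(21.6)] [441. 108.]
thread_cone top 0.65 1036
thread_cone side 0.84 901
cone [ 769. -162.   70.] [ 752. -168.    0.]
cone [ 772. -160.   70.] [ 775. -174.    0.]
```

View pics/rackc.png

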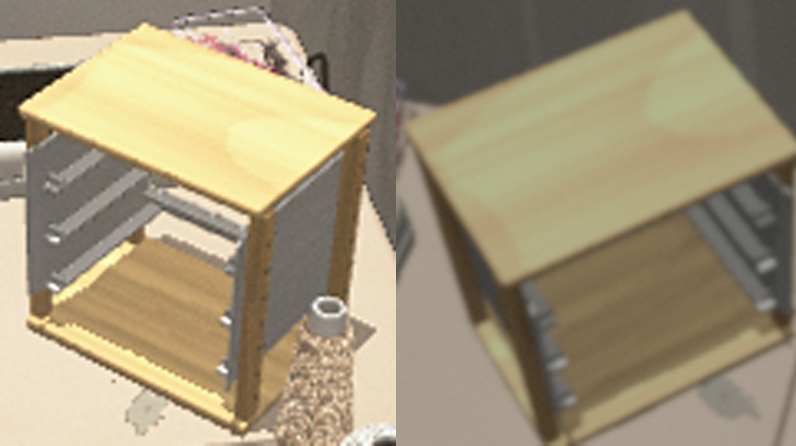

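The crop shows the rack's open front facing the robot and its right. The rails stand at three levels, and the middle ones end near (58,238) and (225,320) in the side crop. The punch is at about (456,-5), with its handles at azimuth ~200°. I'll move above it and refine with the wrist camera.

```bash
cat >> h.py <<'E'
def az(v): return np.degrees(np.arctan2(v[1],v[0]))
def go(P,yaz=None):
    """tool-axis shift to world TCP P; turn so that tool y has azimuth yaz (mod 180); shift valid before turning"""
    s=observe(); M=R.from_rotvec(s['tool_rot']).as_matrix(); d=M.T@(np.array(P,float)-s['position'])
    t=0 if yaz is None else -(((yaz-az(M[:,1]))+90)%180-90)
    print('t',round(float(s['t']),2),'pos',np.round(s['position'],1),'yaz',round(az(M[:,1]),1),'tilt',np.round(M[:2,2],3),'q',np.round(s['joint_pos'],2),'F',np.round(s['ft_force'],1),'w',round(float(s['gripper_width']),1),round(float(s['grasp_force']),1))
    print('-> shift',np.round(d,1),'turn',round(np.radians(t),3))
E
python3 -c "
from h import *
go([436,-12,240],-70)
print(imaging.get_image('wrist')['tool_from_camera'])"
```

```text
t 1.5 pos [ 163.5 -498.9  239.3] yaz -71.8 tilt [-0.  0.] q [-1.25  0.26 -0.14  1.17 -0.    1.57] F [-0.1 -0.9 -0.1] w 85.6 0.0
-> shift [ 410.6 -377.8   -0.7] turn -0.032
[[ 8.01650136e-04 -9.53815251e-01 -3.00392785e-01  7.64370893e+01]
 [ 9.99999631e-01  8.57791642e-04 -5.50110088e-05  1.84378381e-01]
 [ 3.10144759e-04 -3.00392630e-01  9.53815586e-01 -1.34609827e+02]
 [ 0.00000000e+00  0.00000000e+00  0.00000000e+00  1.00000000e+00]]
```

```bash
python3 -m creep '34 -31.5 0 0 85;34 -31.5 0 0 85;34 -31.5 0 0 85;34 -31.5 0 0 85;34 -31.5 0 0 85;34 -31.5 0 0 85;34 -31.5 0 0 85;34 -31.5 0 0 85;34 -31.5 0 0 85;34 -31.5 0 0 85;34 -31.5 0 0 85;34 -31.5 0 0 85'
python3 - <<'E'
from h import *
s=observe(); p=imaging.get_image('wrist'); cv2.imwrite('pics/w1.png',p['pixels'])
go([436,-12,240],-70)
for d in spotter.trace(p,'hole_punch'):
    m=d['region']; w=np.array([ray(p,(u,v),12,s)[:2] for v,u in np.argwhere(m)],np.float32)
    print(round(d['p'],2),m.sum(),[np.round(x,1) for x in cv2.minAreaRect(w)],w.mean(0).round(1), 'rows',np.argwhere(m).min(0),np.argwhere(m).max(0))
E
```

```text
t: 2.75
position: [434.2, -10.7, 239.6]
tool_rot: [3.102, 0.496, 0.001]
ft_force: [0.4, -0.6, -0.3]
gripper_width: 85.2
grasp_force: 0.0
t 2.8 pos [438.2  -5.1 239.6] yaz -71.5 tilt [0.005 0.006] q [-0.02  0.11 -0.33  1.13  0.01  2.8 ] F [ 4.5  4.6 -0.4] w 85.3 0.0
-> shift [-4.3  5.8 -0.4] turn -0.026
0.89 1245 [array([442. , 102.4]), array([92.7, 38.3]), np.float64(32.5)] [446.1 108.2] rows [104 160] [187 202]
0.56 2111 [array([458.4,  -8.5]), array([141.8,  52.1]), np.float64(18.2)] [457.1  -7.1] rows [ 97 265] [221 308]
```

View pics/w1.png

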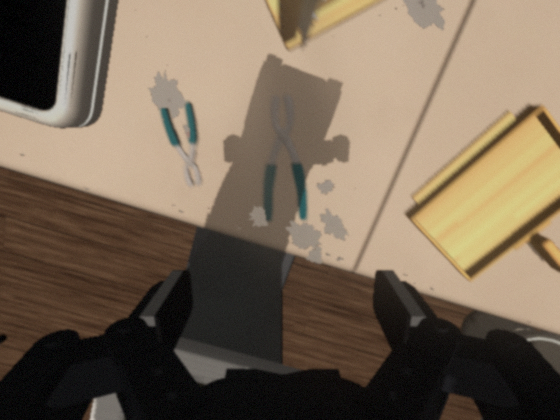

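The wrist view shows the big punch at (287,160), measuring 142 x 52 mm, so it's the right one. The small one is at (182,145) and the tray is at right. Joint 6 is close to its limit, so I'll take the half-turned grasp.

```bash
python3 -m creep '0 0 10 -.15 85;0 0 10 -.15 85;0 0 10 -.15 85;0 0 10 -.15 85;0 0 10 -.15 85;0 0 10 -.15 85;0 0 10 -.15 85;0 0 10 -.15 85;0 0 10 -.15 85;0 0 10 -.15 85;0 0 10 -.15 85;0 0 10 -.15 85' >/dev/null
python3 -m creep '0 0 5 -.15 85;0 0 5 -.15 85;0 0 5 -.15 85;0 0 5 -.15 85;0 0 5 -.15 85;0 0 5 -.15 85;0 0 5 -.15 85;0 0 5 -.15 85;0 0 5 -.13 85;0 0 0 0 85;0 0 0 0 85' >/dev/null
python3 -c "
from h import *
go([439.4,-14.7,7],108.2)"
```

```text
t 5.15 pos [433.3 -13.   74.4] yaz 107.3 tilt [-0. -0.] q [-0.03  0.25 -0.63  0.69 -0.   -0.33] F [0.1 0.6 0.3] w 85.0 0.0
-> shift [-5.4 -3.4 67.4] turn -0.016
```

```bash
cat > pun.py <<'E'
from h import *
s=observe(); p=imaging.get_image('wrist'); cv2.imwrite('pics/w2.png',p['pixels'])
for d in spotter.trace(p,'hole_punch'):
    m=d['region']; rc=np.argwhere(m); w=np.array([ray(p,(u,v),12,s)[:2] for v,u in rc],np.float32)
    print(round(d['p'],2),m.sum(),[np.round(x,1) for x in cv2.minAreaRect(w)],w.mean(0).round(1), rc.min(0),rc.max(0))
p=imaging.get_image('side')
for d in spotter.trace(p,'hole_punch'):
    m=d['region']; rc=np.argwhere(m); w=np.array([ray(p,(u,v),8)[:2] for v,u in rc],np.float32)
    print('side',round(d['p'],2),m.sum(),[np.round(x,1) for x in cv2.minAreaRect(w)],w.mean(0).round(1))
E
python3 pun.py
```

```text
0.9 5826 [array([456.9,  -6.4]), array([142.4,  53.6]), np.float64(19.9)] [445.4 -10.5] [164 235] [352 319]
0.64 4817 [array([ 470.5, -178.1]), array([103. ,  33.5]), np.float64(2.2)] [ 460.9 -182.8] [131   0] [277  54]
0.58 1931 [array([435.2, 102.3]), array([94.2, 29.3]), np.float64(35.6)] [429.6 103.3] [222 417] [332 464]
side 0.64 552 [array([455.8,  -1.8]), array([145. ,  69.2]), np.float64(20.8)] [444.7  -6. ]
side 0.64 97 [array([441.8, 104.1]), array([97.1, 40.6]), np.float64(33.8)] [436.5 104.7]
```

View pics/w2.png

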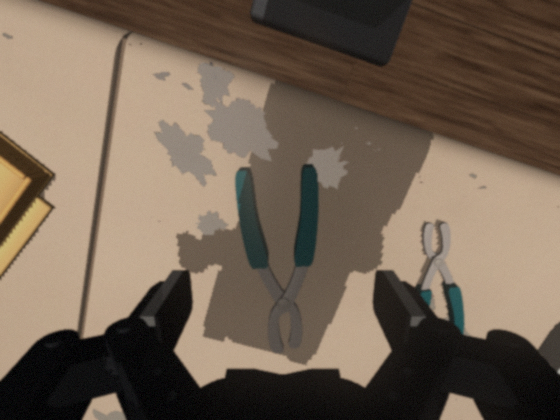

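The punch lies at (280,258) in the wrist view, between the open fingers and unobstructed. Its centre is (456.9,-6.4) at 19.9°.

```bash
python3 -c "
from h import *
go([438.1,-13.2,7],109.9)"
python3 -m creep '-4.5 -1.5 0 -.045 85;0 0 20 0 85;0 0 20 0 85;0 0 15 0 85;0 0 8 0 85;0 0 4 0 85;0 0 0 0 75;0 0 0 0 40;0 0 0 0 30;0 0 0 0 30;0 0 0 0 30;0 0 0 0 30'
```

```text
t 5.35 pos [433.7 -12.7  74.6] yaz 107.4 tilt [ 0.001 -0.   ] q [-0.03  0.25 -0.63  0.69 -0.   -0.33] F [-0.7 -0.7  0.1] w 84.9 0.0
-> shift [-4.  -1.7 67.6] turn -0.043
t: 6.55
position: [439.0, -12.7, 8.5]
tool_rot: [-0.547, 3.092, -0.001]
ft_force: [-0.6, 0.2, 6.7]
gripper_width: 47.1
grasp_force: 60.4
```

```bash
python3 -c "
from h import *
go([438.1,-13.2,7],109.9)"
```

```text
t 6.55 pos [439.  -12.7   8.5] yaz 110.1 tilt [ 0.002 -0.   ] q [-0.03  0.36 -0.71  0.51 -0.   -0.38] F [-0.6  0.2  6.7] w 47.1 60.4
-> shift [ 1.  -0.2  1.4] turn 0.003
```

```bash
python3 -m creep '0 0 -45 0 30;0 0 -45 0 30;0 0 0 0 30'; python3 -c "
from h import *
go([476,-252.8,100],63.6)"
```

```text
t: 6.85
position: [442.9, -12.8, 102.8]
tool_rot: [-0.545, 3.083, -0.004]
ft_force: [1.8, 0.1, -1.6]
gripper_width: 47.2
grasp_force: 62.9
t 6.85 pos [442.9 -12.8 102.8] yaz 110.1 tilt [ 0.011 -0.   ] q [-0.03  0.22 -0.58  0.76  0.   -0.38] F [ 1.8  0.1 -1.6] w 47.2 62.9
-> shift [  51.3 -236.8    3.3] turn 0.811
```

```bash
python3 -m creep '8 -39.7 0 0 30;8 -39.7 0 0 30;8 -39.7 0 0 30;8 -39.7 0 0 30;8 -39.7 0 0 30;8 -39.7 0 0 30;0 0 0 .135 30;0 0 0 .135 30;0 0 0 .135 30;0 0 0 .135 30;0 0 0 .135 30;0 0 0 .135 30'; python3 -m creep '0 0 0 0 30;0 0 0 0 30;0 0 0 0 30' >/dev/null
python3 - <<'E'
from h import *
go([476,-252.8,13.5],63.6)
s=observe();p=imaging.get_image('wrist'); cv2.imwrite('pics/w3.png',p['pixels'])
E
```

```text
t: 8.05
position: [474.4, -252.7, 96.9]
tool_rot: [-0.724, -3.056, -0.0]
ft_force: [-0.8, -0.0, -1.4]
gripper_width: 47.2
grasp_force: 62.9
t 8.35 pos [ 474.7 -252.8   97.1] yaz 63.8 tilt [-0.  0.] q [-0.49  0.38 -0.35  0.84  0.   -0.03] F [-0.5  0.5 -0.4] w 47.1 62.9
-> shift [-1.2  0.5 83.6] turn 0.003
```

View pics/w3.png

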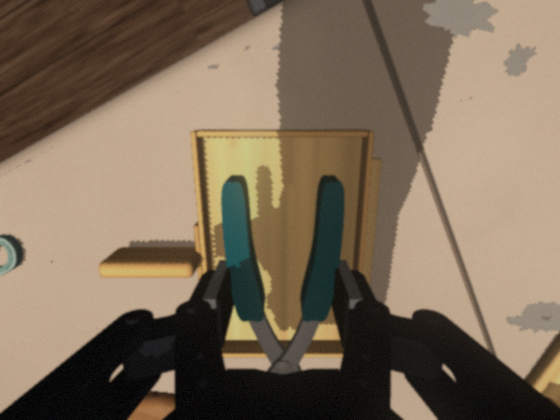

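The punch hangs centred over the tray: the tray's walls are at columns 195–372 and the handles at 235 and 330. Descending.

```bash
python3 -m creep '0 0 25 0 30;0 0 25 0 30;0 0 20 0 30;0 0 10 0 30;0 0 3 0 30;0 0 0 0 30;0 0 0 0 30'; python3 -m creep '0 0 0 0 60;0 0 0 0 60;0 0 0 0 60;0 0 -20 0 60;0 0 -45 0 60;0 0 -45 0 60;0 0 -40 0 60;0 0 0 0 40;0 0 0 0 40;0 0 0 0 40'
python3 - <<'E'
from fit import *
s=observe();p=imaging.get_image('wrist')
pic=p['pixels'].copy()
c=spotter.trace(p,'tray'); print([(round(d['p'],2),d['region'].sum()) for d in c])
m=c[0]['region']
for d in spotter.trace(p,'hole_punch'):
    h=d['region']; w=np.array([ray(p,(u,v),16,s)[:2] for v,u in np.argwhere(h)],np.float32)
    print('punch',round(d['p'],2),h.sum(),[np.round(x,1) for x in cv2.minAreaRect(w)])
    if np.argwhere(h).mean(0)[0]<420 and d['p']>.5 and (cv2.dilate(m.astype(np.uint8),np.ones((5,5)))*h).any(): m=m|h
r=fit([(p,m.astype(float),s)],TRAY,(494,-262,[1.11])); print('tray',np.round(r.x,3),r.fun)
pic[m]=pic[m]//2+[0,100,0]; o=render(p,TRAY,r.x,s)>.5
cs,_=cv2.findContours(o.astype(np.uint8),cv2.RETR_EXTERNAL,cv2.CHAIN_APPROX_NONE); cv2.drawContours(pic,cs,-1,(0,0,255),1)
cv2.imwrite('pics/w4.png',pic); go([0,0,0])
np.save('tray.npy',r.x)
E
```

```text
t: 9.1
position: [475.7, -253.3, 15.2]
tool_rot: [0.715, 3.057, -0.001]
ft_force: [-0.2, -0.2, -0.3]
gripper_width: 46.8
grasp_force: 62.9
t: 10.1
position: [473.9, -252.4, 163.2]
tool_rot: [-0.715, -3.057, -0.001]
ft_force: [0.9, 0.3, 0.1]
gripper_width: 40.3
grasp_force: 0.0
[(0.8, np.int64(21176))]
punch 0.9 3159 [array([ 493.8, -261.1]), array([ 52. , 142.6]), np.float64(65.3)]
tray [ 495.123 -263.606    1.11 ] 0.12604046976080469
t 10.25 pos [ 473.7 -252.3  162.6] yaz 63.7 tilt [-0.003  0.002] q [-0.49  0.33 -0.25  1.    0.   -0.03] F [1.2 0.5 0.3] w 40.3 0.0
-> shift [535.9  15.8 164.5] turn 0.0
```

View pics/w4.png

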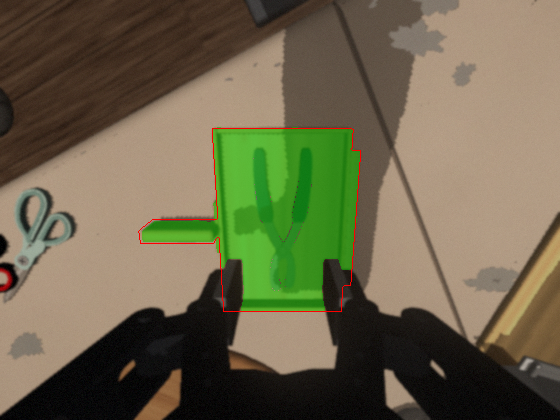

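The tray fit is excellent at (495.1,-263.6,1.110), and the punch lies flat inside it with its full length visible. Next I view the rack front from the wrist to refine the rack's pose and rail height.

```bash
python3 -m creep '-2 32 -33.5 0 40;-2 32 -33.5 0 40;-2 32 -33.5 0 40;-2 32 -33.5 0 40;-2 32 -33.5 0 40;0 0 0 .115 40;0 0 0 .115 40;0 0 0 .115 40;0 0 0 0 40;0 0 0 0 40;0 0 0 0 40;0 0 0 0 40' >/dev/null
python3 - <<'E'
from fit import *
import pickle
s=observe();p=imaging.get_image('wrist'); go([0,0,0])
print(p['fx'])
for q in ['rack','middle_rails','front_stop','rear_bar']:
    for d in spotter.find_in(p,q)[:3]: print(q,round(d['p'],2),toworld(p,d['centre'],s).round(1))
pickle.dump((p,{k:np.array(v) for k,v in s.items()}),open('w5.pkl','wb'))
cv2.imwrite('pics/w5.png',cv2.resize(p['pixels'],(800,600),interpolation=2))
E
```

```text
t 11.5 pos [ 554.8 -114.   331.6] yaz 43.9 tilt [-0.  0.] q [-0.2   0.32  0.18  1.43 -0.    0.6 ] F [-0.6  0.4  0.6] w 39.9 0.0
-> shift [ 466.9 -320.5  331.8] turn 0.0
314.3039961515375
rack 0.56 [682.9  -9.2 224.4]
middle_rails 0.7 [717.9 -99.8 109.6]
rear_bar 0.67 [ 715.6 -102.6  117.9]
```

View pics/w5.png

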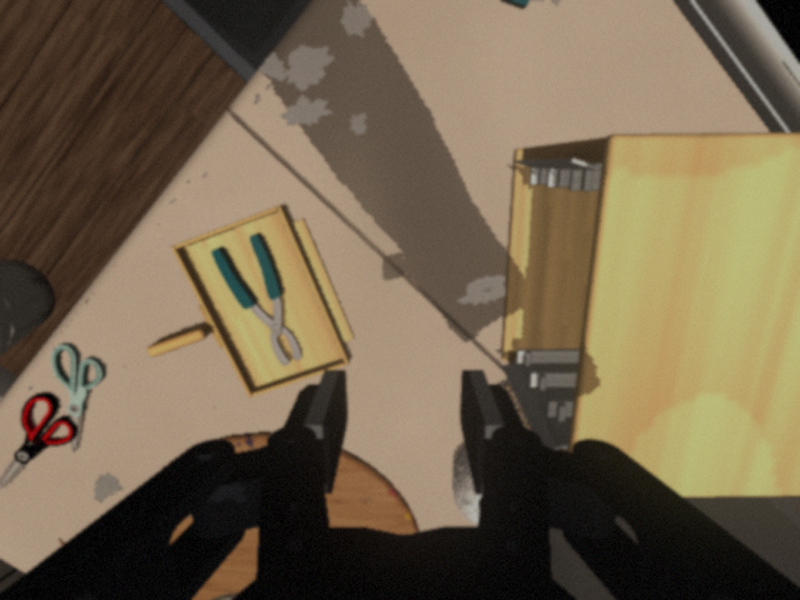

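The view shows the tray at (265,300) with the punch in it, the roof's front edge running (610,136) to (575,490), and middle rail tips near (548,178) and (535,380). Extract edges and the rail height numerically.

```bash
python3 - <<'E'
from fit import *
import pickle
from scipy.optimize import least_squares
p,s=pickle.load(open('w5.pkl','rb')); im=p['pixels']
g=cv2.GaussianBlur(im.astype(np.float32),(0,0),1).mean(2)
gx=cv2.Sobel(g,cv2.CV_32F,1,0); gy=cv2.Sobel(g,cv2.CV_32F,0,1)
def pk(a,i0):
    i=int(np.argmax(a)); 
    if 0<i<len(a)-1: d=a[i-1]-2*a[i]+a[i+1]; return i0+i+(.5*(a[i-1]-a[i+1])/d if d else 0)
    return i0+i
L=[(c,pk(np.abs(gy[86:102,c]),86)) for c in range(440,530,5)]
B=[(c,pk(np.abs(gy[338:354,c]),338)) for c in range(490,556,5)]
F=[(pk(gx[r,398:432],398),r) for r in list(range(110,245,6))+list(range(275,305,6))]
w=lambda l:np.array([ray(p,q,224,s)[:2] for q in l])
L,B,F=map(w,(L,B,F))
def res(v):
    c,s_=np.cos(v[2]),np.sin(v[2]); f=lambda P:(c*(P[:,0]-v[0])+s_*(P[:,1]-v[1]),-s_*(P[:,0]-v[0])+c*(P[:,1]-v[1]))
    return np.r_[f(L)[1]-112,f(B)[1]+112,f(F)[0]+82]
r=least_squares(res,[703,4,.76],loss='soft_l1'); print(np.round(r.x,4))
e=res(r.x); print('L',e[:18].round(1),'B',e[18:32].round(1),'F',e[32:].round(1))
np.save('rack.npy',r.x)
# rail height: brightness of the visible ledge strip, right and left
best=[]
for h in np.arange(80,121,1.):
    sc=[]
    for sg in(-1,1):
        for k in(-50,0,50):
            q=W(np.array([[x,sg*y,h+k] for x in np.arange(-75,-45,3) for y in(82,85,88,91)],float),r.x)
            uv=np.array([proj(p,a,s) for a in q]).round().astype(int); sc.append(g[uv[:,1],uv[:,0]].mean())
    best.append((h,np.mean(sc),np.round(sc)))
for b in best[::2]: print(b[0],round(b[1],1),b[2])
E
```

```text
[702.7267   2.408    0.7833]
L [ 0.1 -2.3 -2.5 -2.4  0.2  0.   0.  -0.1 -0.1 -0.2 -0.3 -0.2 -0.2 -0.2
 -0.3 -0.3 -0.4 -2.7] B [0.4 0.3 0.5 0.7 0.6 0.5 0.5 0.4 0.3 0.3 0.2 0.3 0.5 0.4] F [ 0.3  0.6  0.7  0.5  0.4  0.3  0.3  0.3  0.3  0.1  0.2  0.1  0.1  0.
  0.  -0.1 -0.2 -0.3 -0.3 -0.3 -0.3 -0.3  0.1  0.2 -0.7 -0.6 -1.  -1. ]
80.0 84.4 [ 89.  63.  54. 107. 101.  93.]
82.0 84.9 [ 91.  63.  53. 110. 101.  93.]
84.0 85.4 [ 91.  65.  53. 110. 100.  93.]
86.0 86.1 [ 92.  65.  56. 109. 101.  93.]
88.0 88.1 [ 93.  72.  59. 110. 102.  93.]
90.0 88.6 [ 94.  73.  62. 109. 101.  92.]
92.0 90.5 [ 96.  77.  66. 109. 102.  92.]
94.0 92.6 [ 97.  84.  70. 110. 102.  93.]
96.0 93.9 [ 99.  86.  76. 108. 102.  93.]
98.0 96.6 [101.  92.  81. 109. 102.  95.]
100.0 98.3 [102.  97.  86. 108. 101.  96.]
102.0 99.7 [105.  97.  90. 108. 101.  97.]
104.0 101.3 [104. 102.  95. 109. 100.  99.]
106.0 101.7 [103. 101.  97. 108.  99. 101.]
108.0 102.2 [104. 100.  99. 108.  99. 104.]
110.0 101.2 [ 99.  95. 100. 109.  99. 106.]
112.0 100.4 [ 95.  93. 100. 108.  98. 108.]
114.0 99.4 [ 92.  88. 100. 108.  98. 110.]
116.0 97.0 [ 84.  81. 101. 107.  97. 112.]
118.0 96.4 [ 84.  77. 102. 107.  96. 113.]
120.0 94.9 [ 77.  73. 102. 106.  95. 115.]
```

```bash
python3 - <<'E'
from fit import *
import pickle
p,s=pickle.load(open('w5.pkl','rb')); rk=np.load('rack.npy')
def crop(r0,r1,c0,c1,f):
    return cv2.resize(p['pixels'][r0:r1,c0:c1],None,fx=f,fy=f,interpolation=cv2.INTER_CUBIC)
def draw(im,r0,c0,f,h,sg,col):
    for x in(-75,-69,-63,-45):
        q=W(np.array([[x,sg*80,h],[x,sg*94,h]],float),rk); a,b=[tuple((((proj(p,v,s)-[c0,r0])+.5)*f).astype(int)) for v in q]
        cv2.line(im,tuple(map(int,a)),tuple(map(int,b)),col,1)
    q=W(np.array([[-75,sg*80,h],[-40,sg*80,h]],float),rk); a,b=[tuple(map(int,((proj(p,v,s)-[c0,r0])+.5)*f)) for v in q]
    cv2.line(im,a,b,col,1)
f=8
raw=crop(240,300,350,412,f)
ov=raw.copy(); 
for h,c in((100,(255,0,0)),(106,(0,255,0)),(112,(0,0,255))): draw(ov,240,350,f,h,-1,c)
l=crop(105,140,365,425,f); lo=l.copy()
out=np.hstack([raw,ov]); out=cv2.resize(out,(800,int(out.shape[0]*800/out.shape[1])))
lo2=cv2.resize(l,(400,int(l.shape[0]*400/l.shape[1])))
for h,c in((100,(255,0,0)),(106,(0,255,0)),(112,(0,0,255))): draw(lo,105,365,f,h,1,c)
lo3=cv2.resize(lo,lo2.shape[1::-1])
out=np.vstack([out,np.hstack([lo2,lo3])])[:600]; cv2.imwrite('pics/rails.png',out); print(out.shape)
E
```

```text
(600, 800, 3)
```

View pics/rails.png

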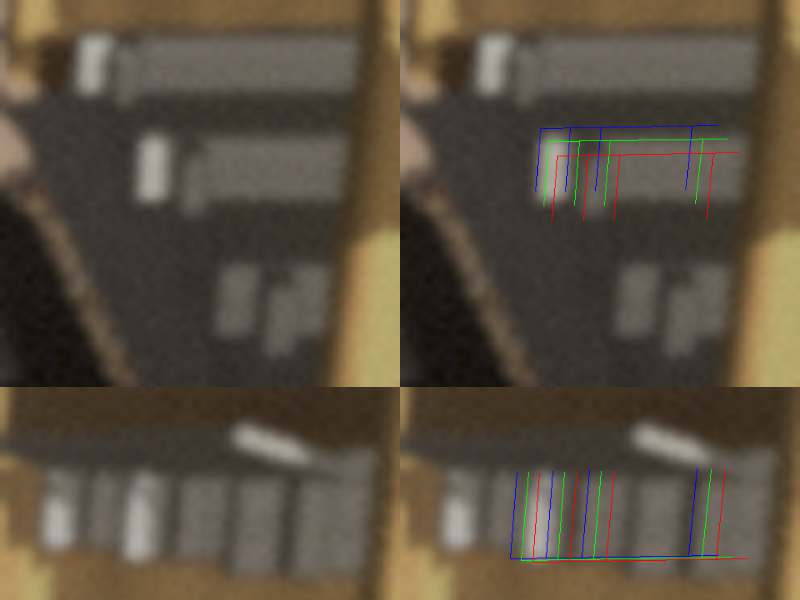

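The right-hand middle rail tip is at raw (153,168) and the left-hand one at (140,520). The overlays bracket h ≈ 104 ± 2. Now to the tray handle.

```bash
python3 -m creep '-12.7 -30.6 26 0 50;-12.7 -30.6 26 0 50;-12.7 -30.6 26 0 50;-12.7 -30.6 26 0 50;-12.7 -30.6 26 0 50;-12.7 -30.6 26 0 50;-12.7 -30.6 26 0 50;-12.7 -30.6 26 0 50;0 0 0 -.147 50;0 0 0 -.147 50;0 0 0 -.147 50;0 0 0 -.147 50' >/dev/null; python3 -m creep '0 0 0 -.147 50;0 0 0 -.147 50;0 0 0 -.147 50;0 0 0 -.147 50;0 0 0 -.147 50;0 0 0 -.147 50;0 0 0 -.147 50;0 0 0 -.147 50;0 0 0 -.147 50;0 0 0 0 50;0 0 0 0 50;0 0 0 0 50' >/dev/null
python3 - <<'E'
from fit import *
go([448.8,-356.8,19],153.6)
s=observe();p=imaging.get_image('wrist')
for d in spotter.find_in(p,'tray_handle')[:2]: print(round(d['p'],2),toworld(p,d['centre'],s).round(1))
print(spotter.trace(p,'tray')[0]['region'].sum())
E
```

```text
t 14.1 pos [ 448.9 -356.9  123.8] yaz 153.3 tilt [ 0. -0.] q [-0.67  0.41 -0.22  0.93 -0.   -1.78] F [-0.2 -0.7  0.7] w 50.3 0.0
-> shift [-1.000e-01  1.000e-01  1.048e+02] turn -0.006
0.72 [ 490.1 -284.1    4.1]
12218
```

```bash
python3 -m creep '0 0 35 0 50;0 0 35 0 50;0 0 20 -.006 50;0 0 10 0 50;0 0 4.8 0 50;0 0 0 0 30;0 0 0 0 5;0 0 0 0 5;0 0 0 0 5;0 0 0 0 5;0 0 0 0 5'; python3 -m creep '0 0 0 0 5;0 0 -10 0 5;0 0 -20 0 5;0 0 -30 0 5;0 0 -30 0 5;0 0 -30 0 5;0 0 0 0 5;0 0 0 0 5'
python3 - <<'E'
from fit import *
go([0,0,0])
s=observe();v=[]
for n in('side','top'):
    p=imaging.get_image(n);c=spotter.trace(p,'tray'); 
    if n=='side': cv2.imwrite('pics/s6.png',cv2.resize(p['pixels'][180:360,120:360],(800,600),interpolation=2))
    print(n,[(round(d['p'],2),d['region'].sum()) for d in c])
    for d in spotter.find_in(p,'hole_punch'): print(round(d['p'],2),toworld(p,d['centre']).round(1))
E
```

```text
t: 15.35
position: [449.7, -357.6, 20.3]
tool_rot: [-1.658, 2.667, -0.004]
ft_force: [-1.2, -0.8, 6.0]
gripper_width: 11.1
grasp_force: 59.6
t: 16.15
position: [448.9, -357.0, 139.3]
tool_rot: [-1.658, 2.668, -0.002]
ft_force: [0.5, 0.0, -2.8]
gripper_width: 10.9
grasp_force: 58.6
t 16.15 pos [ 448.9 -357.   139.3] yaz 153.7 tilt [ 0.001 -0.001] q [-0.67  0.4  -0.2   0.97 -0.   -1.78] F [ 0.5  0.  -2.8] w 10.9 58.6
-> shift [-121.4  560.7  138.7] turn 0.0
side [(0.78, np.int64(1755))]
0.74 [ 528.  -274.7  136.7]
0.57 [ 771.4 -176.8   86.7]
top [(0.95, np.int64(4115))]
0.93 [ 473.5 -254.9  134.2]
```

View pics/s6.png

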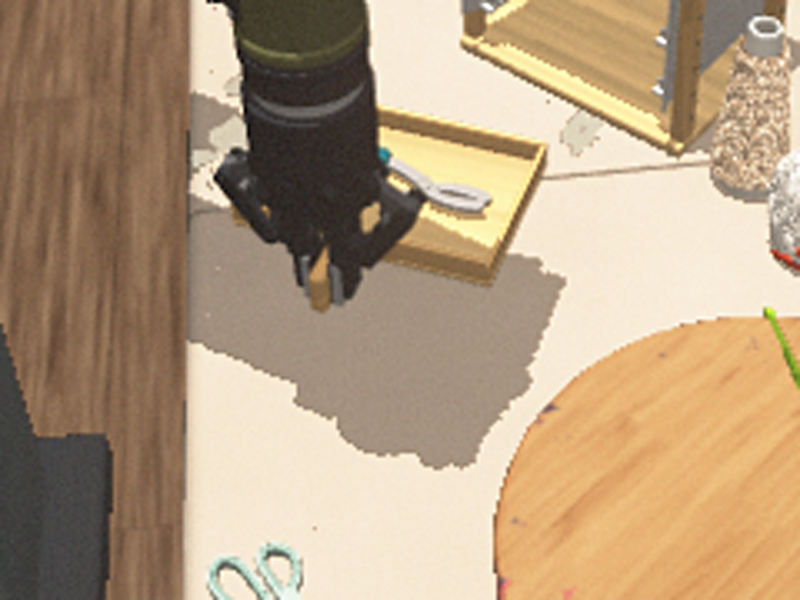

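The side view shows the tray level in the grip, held by its fin at (320,280), with the punch inside at (440,190). Moving to the pre-insert pose.

```bash
python3 -m creep '-12 2.5 0 0 5;-24 5 0 .04 5;-24 5 0 .04 5;-24 5 0 .04 5;-24 5 0 .04 5;-20 4 0 .04 5;-12 2 0 .04 5;-6 1 0 .04 5;0 0 0 .03 5;0 0 0 .02 5;0 0 0 0 5;0 0 0 0 5'
cat > tr.py <<'E'
from fit import *
import sys
rk=np.load('rack.npy')
def rackf(P): c,s=np.cos(rk[2]),np.sin(rk[2]); d=np.array(P[:2])-rk[:2]; return np.round([c*d[0]+s*d[1],-s*d[0]+c*d[1]],1)
def rw(x,y,z): c,s=np.cos(rk[2]),np.sin(rk[2]); return [rk[0]+c*x-s*y,rk[1]+s*x+c*y,z]
def fit3(views,x0,h=3):
    """x,y,z,yaw,pitch of tray from masks"""
    def rend(v,q):
        pic,m,st=v; Rm=R.from_euler('ZYX',[q[3],q[4],0]).as_matrix(); o=np.zeros((840,1120),np.uint8)
        for b in TRAY:
            uv=np.array([proj(pic,Rm@a+q[:3],st) for a in b]); cv2.fillConvexPoly(o,cv2.convexHull(np.round((uv+.5)*32).astype(np.int32)),255,cv2.LINE_AA,4)
        return cv2.resize(o,(560,420),interpolation=cv2.INTER_AREA)/255.
    f=lambda q:sum(((np.abs(rend(v,q)-v[1])*v[3]).sum())/v[1].sum() for v in [(*w[:2],w[2],w[3]) for w in views])
    sim=np.vstack([x0]+[np.array(x0)+d for d in np.diag([6,6,6,.06,.05])])
    return minimize(f,x0,method='Nelder-Mead',options=dict(initial_simplex=sim,maxiter=300))
E
python3 - <<'E'
from tr import *
s=observe(); go(rw(-304,0,138),np.degrees(rk[2])+90); print('tcp in rack',rackf(s['position']))
s=observe();p=imaging.get_image('wrist'); d=spotter.trace(p,'tray')[0]; m=d['region']
for e in spotter.trace(p,'hole_punch')[:1]: m=m|e['region']; print('punch',e['p'])
wgt=np.ones(m.shape); wgt[260:]=0   # fingers hide the lower part
yaw=rk[2]; P=s['position']; c=np.array([P[0]+104*np.cos(yaw),P[1]+104*np.sin(yaw),P[2]-19,yaw,0])
mm=m.astype(float)
r=fit3([(p,mm,s,wgt)],c); print('guess',c.round(2),'fit',r.x.round(3),r.fun,'in rack',rackf(r.x))
print(m.sum(), np.argwhere(m).min(0),np.argwhere(m).max(0))
for n in('top','side'):
    p=imaging.get_image(n); d=spotter.find_in(p,'tray')[0]; print(n,d['p'],toworld(p,d['centre']).round())
E
```

```text
t: 17.65
position: [498.9, -217.4, 138.9]
tool_rot: [1.197, -2.904, -0.0]
ft_force: [-0.5, 0.2, -2.6]
gripper_width: 11.0
grasp_force: 58.6
t 17.65 pos [ 498.9 -217.4  138.9] yaz 134.8 tilt [-0.  0.] q [-0.41  0.35 -0.27  0.94  0.   -1.19] F [-0.5  0.2 -2.6] w 11.0 58.6
-> shift [ 4.5 12.   0.9] turn -0.001
tcp in rack [-299.5  -12. ]
punch 0.76Traceback (most recent call last):
  File "<stdin>", line 8, in <module>
  File "tr.py", line 15, in fit3
    return minimize(f,x0,method='Nelder-Mead',options=dict(initial_simplex=sim,maxiter=300))
    res = _minimize_neldermead(fun, x0, args, callback, bounds=bounds,
                               **options)
    fsim[k] = func(sim[k])
              ~~~~^^^^^^^^
    fx = function(np.copy(x), *(wrapper_args + args))
  File "tr.py", line 13, in <lambda>
    f=lambda q:sum(((np.abs(rend(v,q)-v[1])*v[3]).sum())/v[1].sum() for v in [(*w[:2],w[2],w[3]) for w in views])
               ~~~^^^^^^^^^^^^^^^^^^^^^^^^^^^^^^^^^^^^^^^^^^^^^^^^^^^^^^^^^^^^^^^^^^^^^^^^^^^^^^^^^^^^^^^^^^^^^^^
  File "tr.py", line 13, in <genexpr>
    f=lambda q:sum(((np.abs(rend(v,q)-v[1])*v[3]).sum())/v[1].sum() for v in [(*w[:2],w[2],w[3]) for w in views])
                            ~~~~^^^^^
  File "tr.py", line 9, in rend
    pic,m,st=v; Rm=R.from_euler('ZYX',[q[3],q[4],0]).as_matrix(); o=np.zeros((840,1120),np.uint8)
    ^^^^^^^^
ValueError: too many values to unpack (expected 3)
```

```bash
sed -i 's/pic,m,st=v;/pic,m,st=v[:3];/' tr.py; python3 -m creep '2 6 0 0 5;2 6 0 0 5;0 0 0 0 5;0 0 0 0 5' >/dev/null
python3 - <<'E'
from tr import *
s=observe(); go(rw(-304,0,138),np.degrees(rk[2])+90); print('tcp in rack',rackf(s['position']))
yaw=rk[2]; P=s['position']; c=np.array([P[0]+104*np.cos(yaw),P[1]+104*np.sin(yaw),P[2]-19,yaw,0])
V=[]
for n in('top','side','wrist'):
    s=observe(); p=imaging.get_image(n); m=spotter.trace(p,'tray')[0]['region']
    for e in spotter.trace(p,'hole_punch'):
        u=e['region']; 
        if (cv2.dilate(m.astype(np.uint8),np.ones((5,5)))*u).any(): m=m|u
    mm=m.astype(float); rc=np.argwhere(m); print(n,m.sum(),rc.min(0),rc.max(0),'proj centre',proj(p,c[:3],s if n=='wrist' else None)[::-1].round())
    V.append((p,mm,s if n=='wrist' else None,np.where(m,1.,.5)))
for k in([0],[1],[2],[0,1],[0,2]):
    r=fit3([V[i] for i in k],c); print(k,'guess',c.round(1),'fit',r.x.round(3),round(r.fun,3),'in rack',rackf(r.x))
E
```

```text
t 18.2 pos [ 487.7 -211.4  139.1] yaz 134.8 tilt [ 0. -0.] q [-0.41  0.33 -0.31  0.93 -0.   -1.19] F [ 0.6  0.3 -3.5] w 11.1 58.6
-> shift [ 0.8 -0.2  1.1] turn -0.001
tcp in rack [-3.032e+02  2.000e-01]
top 3313 [184 222] [267 312] proj centre [222. 275.]
side 2095 [169 226] [227 305] proj centre [200. 261.]
wrist 4240 [242 128] [373 440] proj centre [411. 283.]
[0] guess [ 561.4 -138.   120.1    0.8    0. ] fit [679.194 -71.797 -96.554   1.059  -0.812] 0.221 in rack [-69. -36.]
[1] guess [ 561.4 -138.   120.1    0.8    0. ] fit [ 5.75805e+02 -5.47580e+01  5.06510e+01  7.16000e-01 -9.10000e-02] 0.236 in rack [-130.3   49.1]
[2] guess [ 561.4 -138.   120.1    0.8    0. ] fit [ 5.80656e+02 -1.25575e+02  1.76372e+02  7.13000e-01  2.49000e-01] 1.0 in rack [-176.8   -4.6]
[0, 1] guess [ 561.4 -138.   120.1    0.8    0. ] fit [ 5.60068e+02 -1.35527e+02  1.19621e+02  8.03000e-01  4.60000e-02] 0.637 in rack [-198.4    2.9]
[0, 2] guess [ 561.4 -138.   120.1    0.8    0. ] fit [ 547.923 -143.992  217.749    0.835   -0.852] 1.392 in rack [-213.     5.5]
```

```bash
python3 -m creep '-10 0 1 0 5;-20 0 0 0 5;-20 0 0 0 5;-10 0 0 0 5;-5 0 0 0 5;0 0 0 0 5'; python3 -m creep '-10 0 0 0 5;-10 0 0 0 5;-10 0 0 0 5;-10 0 0 0 5;-5 0 0 0 5;0 0 0 0 5'
python3 -c "
from tr import *
s=observe(); go(rw(-132,0,138),np.degrees(rk[2])+90); print(rackf(s['position']),s['wrist_torque'].round(2) if hasattr(s['wrist_torque'],'round') else s['wrist_torque'])"
```

```text
t: 19.25
position: [534.3, -165.3, 137.8]
tool_rot: [1.199, -2.903, -0.0]
ft_force: [0.2, 0.2, -2.4]
gripper_width: 11.2
grasp_force: 58.6
t: 19.85
position: [566.7, -133.3, 137.9]
tool_rot: [-1.199, 2.903, -0.0]
ft_force: [-0.6, -1.0, -2.6]
gripper_width: 10.9
grasp_force: 58.6
t 19.85 pos [ 566.7 -133.3  137.9] yaz 134.9 tilt [ 0. -0.] q [-0.23  0.41 -0.18  0.98  0.   -1.01] F [-0.6 -1.  -2.6] w 10.9 58.6
-> shift [-60.2   0.2  -0. ] turn 0.0
[-192.2   -0.2] [-0.19  0.15  0.07]
```

No contact so far, with the tongue about 15 mm past the rail fronts. Continuing.

```bash
python3 -m creep '-10 0 0 0 5;-10 0 0 0 5;-10 0 0 0 5;0 0 0 0 5'; python3 -m creep '-10 0 0 0 5;-10 0 0 0 5;-8 0 0 0 5;0 0 0 0 5;0 0 0 0 5'
python3 - <<'E'
from tr import *
s=observe(); go(rw(-132,0,138),np.degrees(rk[2])+90); print(rackf(s['position']))
for n in('side','top'):
    p=imaging.get_image(n)
    for q in('tray','hole_punch','thread_cone'):
        for d in spotter.find_in(p,q)[:2]: w=toworld(p,d['centre']); print(n,q,round(d['p'],2),w.round(),rackf(w))
E
```

```text
t: 20.25
position: [588.7, -111.8, 138.1]
tool_rot: [-1.199, 2.902, -0.0]
ft_force: [-0.2, -0.8, -1.4]
gripper_width: 11.2
grasp_force: 58.6
t: 20.75
position: [607.2, -92.9, 137.9]
tool_rot: [1.198, -2.904, 0.0]
ft_force: [-0.4, -0.0, -3.2]
gripper_width: 11.2
grasp_force: 58.6
t 20.75 pos [607.2 -92.9 137.9] yaz 134.8 tilt [-0. -0.] q [-0.15  0.47 -0.09  1.01 -0.   -0.93] F [-0.4 -0.  -3.2] w 11.2 58.6
-> shift [-3.   0.1 -0.1] turn -0.001
[-1.35e+02 -1.00e-01]
side tray 0.95 [689. -60. 122.] [-54.  -34.2]
side hole_punch 0.68 [448. 106.  10.] [-107.6  253. ]
side hole_punch 0.45 [692. -33. 135.] [-32.7 -17.9]
side thread_cone 0.86 [ 767. -177.   86.] [ -81.1 -173.1]
top tray 0.63 [607. -14. 120.] [-79.   55.9]
top hole_punch 0.88 [646.   1. 134.] [-41.4  38.6]
top hole_punch 0.71 [440. 103.   2.] [-115.3  256.9]
top thread_cone 0.56 [ 754. -160.   82.] [ -78.2 -151.1]
```

```bash
python3 -m creep '0 0 2 0 5;0 0 2 0 5;0 0 1 0 5;0 0 0 0 5'; python3 -m creep '0 0 1 0 5;0 0 1 0 5;0 0 0 0 5'; python3 -m creep '0 0 1 0 5;0 0 1 0 5;0 0 0 0 5'
```

```text
t: 21.55
position: [606.9, -93.1, 132.6]
tool_rot: [1.197, -2.904, -0.001]
ft_force: [-0.1, -0.4, -1.7]
gripper_width: 11.2
grasp_force: 58.6
t: 21.85
position: [607.3, -93.1, 131.2]
tool_rot: [-1.197, 2.904, -0.0]
ft_force: [-0.6, -0.1, -1.6]
gripper_width: 10.8
grasp_force: 58.9
t: 22.15
position: [607.2, -93.3, 130.6]
tool_rot: [-1.197, 2.903, -0.001]
ft_force: [-3.5, -1.0, 6.8]
gripper_width: 10.9
grasp_force: 60.0
```

Contact was at z≈130.8, so h ≈ 104.5: the floor rests on the stops. Release, back off, close and look.

```bash
python3 -m creep '0 0 0 0 14;0 0 0 0 18;0 0 0 0 24;0 0 0 0 32;0 0 0 0 32;5 0 0 0 32;15 0 0 0 32;20 0 0 0 32;20 0 0 0 32;0 0 0 0 0;0 0 0 0 0;0 0 0 0 0'
python3 - <<'E'
from tr import *
s=observe(); go(rw(-200,0,140),np.degrees(rk[2])+90); print(rackf(s['position']))
for n in('side','top'):
    p=imaging.get_image(n)
    for q in('tray','tray_handle','tray_front','hole_punch','thread_cone'):
        for d in spotter.find_in(p,q)[:2]: w=toworld(p,d['centre']); print(n,q,round(d['p'],2),w.round(),rackf(w))
s=observe();p=imaging.get_image('wrist')
for q in('tray','tray_handle'):
    for d in spotter.trace(p,q)[:1]:
        rc=np.argwhere(d['region']); print('wrist',q,round(d['p'],2),len(rc),rc.min(0),rc.max(0),'fin end expected',proj(p,rw(-155,0,104+40),s).round())
E
```

```text
t: 23.35
position: [564.9, -135.6, 129.2]
tool_rot: [-1.197, 2.904, -0.0]
ft_force: [-0.1, -0.4, -1.0]
gripper_width: -0.0
grasp_force: 0.0
t 23.35 pos [ 564.9 -135.6  129.2] yaz 134.8 tilt [0.001 0.   ] q [-0.24  0.42 -0.2   0.95  0.   -1.02] F [-0.1 -0.4 -1. ] w -0.0 0.0
-> shift [  4.9   0.5 -10.8] turn -0.001
[-195.1   -0.5]
side tray_handle 0.72 [681. -33. 120.] [-40.3 -10.3]
side tray_front 0.71 [684. -31. 122.] [-36.9 -10.8]
side tray_front 0.46 [664.  -7. 124.] [-34.   20.1]
side hole_punch 0.83 [664.  -6. 124.] [-33.7  21.6]
side hole_punch 0.45 [446. 107.  12.] [-107.6  255.3]
side thread_cone 0.68 [ 764. -180.   86.] [ -85.3 -172. ]
side thread_cone 0.23 [683. -32. 117.] [-38.  -10.4]
top tray 0.71 [630. -25. 112.] [-70.7  31.6]
top tray_handle 0.95 [630. -22. 116.] [-69.   34.3]
top tray_front 0.77 [628. -27. 112.] [-73.2  32. ]
top hole_punch 0.89 [652.  -5. 127.] [-40.9  30.6]
top hole_punch 0.82 [443. 104.   5.] [-112.4  255.7]
top thread_cone 0.59 [ 756. -163.   89.] [ -79.2 -154.6]
wrist tray 0.78 122 [358 278] [371 287] fin end expected [282. 373.]
wrist tray_handle 0.47 167 [358 277] [373 288] fin end expected [282. 373.]
```

The tray stayed put: the wrist sees the fin end at (282,365), as expected, and the cone hasn't moved. Now push it in with closed fingers against the fin end.

```bash
python3 -m creep '0 0 -7 0 0;-10 0 0 0 0;-10 0 0 0 0;-5 0 0 0 0;-5 0 0 0 0;-5 0 0 0 0;0 0 0 0 0'; python3 -m creep '-3 0 0 0 0;-3 0 0 0 0;-3 0 0 0 0;-3 0 0 0 0;0 0 0 0 0'
python3 - <<'E'
from tr import *
s=observe(); go(rw(-135,0,136),np.degrees(rk[2])+90); print(rackf(s['position']))
for n in('side','top'):
    p=imaging.get_image(n)
    for q in('hole_punch','tray_front','thread_cone'):
        for d in spotter.find_in(p,q)[:2]: w=toworld(p,d['centre']); print(n,q,round(d['p'],2),w.round(),rackf(w))
E
```

```text
t: 24.8
position: [589.8, -110.1, 135.7]
tool_rot: [1.199, -2.904, -0.001]
ft_force: [-0.3, -0.7, 0.2]
gripper_width: 0.2
grasp_force: 0.0
t: 25.3
position: [598.3, -102.0, 136.0]
tool_rot: [-1.198, 2.904, 0.0]
ft_force: [0.1, 0.0, -0.3]
gripper_width: 0.1
grasp_force: 0.1
t 25.3 pos [ 598.3 -102.   136. ] yaz 134.8 tilt [0. 0.] q [-0.17  0.46 -0.12  1.    0.   -0.95] F [ 0.1  0.  -0.3] w 0.1 0.1
-> shift [-12.6   0.3  -0. ] turn -0.001
[-147.6   -0.3]
side hole_punch 0.82 [683.   3. 125.] [-13.2  14.6]
side hole_punch 0.55 [447. 105.  13.] [-109.3  253. ]
side tray_front 0.6 [692. -43. 118.] [-39.6 -24.5]
side tray_front 0.55 [684.  -1. 126.] [-16.1  10.5]
side thread_cone 0.92 [ 767. -178.   85.] [ -81.7 -173.3]
top hole_punch 0.82 [651.   6. 121.] [-34.5  39.1]
top hole_punch 0.52 [439. 104.   5.] [-115.1  257.5]
top tray_front 0.77 [638.  -5. 112.] [-51.2  41. ]
top tray_front 0.23 [649.  16. 132.] [-28.3  47.2]
top thread_cone 0.92 [ 754. -160.   81.] [ -78.2 -151.6]
top thread_cone 0.36 [660.  22. 222.] [-16.7  44.1]
```

The tray is sliding (the punch has moved about 20 mm inward). Finish slowly.

```bash
python3 -m creep '-3 0 0 0 0;-3 0 0 0 0;-2 0 0 0 0;0 0 0 0 0'; python3 -m creep '-1 0 0 0 0;-1 0 0 0 0;-1 0 0 0 0;0 0 0 0 0;0 0 0 0 0'
cat > chk.py <<'E'
from tr import *
s=observe(); go(rw(-135,0,136),np.degrees(rk[2])+90); print(rackf(s['position']))
for n in('side','top'):
    p=imaging.get_image(n)
    for q in('hole_punch','tray_front'):
        for d in spotter.find_in(p,q)[:2]: w=toworld(p,d['centre']); print(n,q,round(d['p'],2),w.round(),rackf(w))
s=observe();p=imaging.get_image('wrist')
for q in('tray','tray_handle'):
    for d in spotter.trace(p,q)[:1]:
        rc=np.argwhere(d['region']); print('wrist',q,round(d['p'],2),len(rc),rc.min(0),rc.max(0))
print('fin end if seated',proj(p,rw(-124,0,148),s).round(),proj(p,rw(-124,0,116),s).round(),'if on stops',proj(p,rw(-128,0,148+10),s).round())
E
python3 chk.py
```

```text
t: 26.1
position: [603.8, -96.3, 135.8]
tool_rot: [1.198, -2.904, -0.0]
ft_force: [0.3, -0.7, -0.4]
gripper_width: 0.1
grasp_force: 0.2
t: 26.6
position: [605.8, -94.4, 136.0]
tool_rot: [-1.198, 2.904, 0.0]
ft_force: [-0.3, 0.1, 1.0]
gripper_width: -0.4
grasp_force: 0.3
t 26.6 pos [605.8 -94.4 136. ] yaz 134.8 tilt [0. 0.] q [-0.15  0.47 -0.1   1.01  0.   -0.94] F [-0.3  0.1  1. ] w -0.4 0.3
-> shift [-1.9  0.2  0. ] turn -0.001
[-136.9   -0.2]
side hole_punch 0.69 [693.  12. 126.] [-0.5 13.7]
side hole_punch 0.69 [447. 107.  10.] [-107.2  254.3]
side tray_front 0.85 [692. -42. 120.] [-38.7 -23.9]
top hole_punch 0.79 [656.  12. 129.] [-26.3  39.7]
top hole_punch 0.69 [439. 102.   4.] [-116.1  256.5]
top tray_front 0.84 [635.  -1. 110.] [-51.   45.4]
wrist tray 0.92 369 [345 171] [373 394]
wrist tray_handle 0.82 385 [344 170] [373 395]
fin end if seated [283. 321.] [283. 285.] if on stops [283. 327.]
```

```bash
python3 -m creep '-1 0 0 0 0;0 0 0 0 0;0 0 0 0 0'; python3 -m creep '-1 0 0 0 0;0 0 0 0 0;0 0 0 0 0';python3 -m creep '-1 0 0 0 0;0 0 0 0 0;0 0 0 0 0'; python3 chk.py
```

```text
t: 27.35
position: [606.4, -94.0, 136.0]
tool_rot: [1.197, -2.904, 0.001]
ft_force: [-0.6, -0.8, 0.0]
gripper_width: -0.1
grasp_force: 0.7
t: 27.65
position: [607.3, -93.1, 136.0]
tool_rot: [-1.198, 2.904, -0.0]
ft_force: [-1.1, -1.8, -0.4]
gripper_width: 0.2
grasp_force: 0.6
t: 27.95
position: [607.9, -92.2, 135.9]
tool_rot: [-1.198, 2.904, 0.0]
ft_force: [-0.8, -1.5, -0.6]
gripper_width: -0.2
grasp_force: 0.4
t 27.95 pos [607.9 -92.2 135.9] yaz 134.8 tilt [-0.  0.] q [-0.15  0.47 -0.09  1.01  0.   -0.93] F [-0.8 -1.5 -0.6] w -0.2 0.4
-> shift [ 1.   0.1 -0.1] turn -0.001
[-1.34e+02 -1.00e-01]
side hole_punch 0.7 [694.  14. 121.] [ 2.3 14.1]
side hole_punch 0.66 [447. 106.  14.] [-107.8  253.8]
side tray_front 0.71 [695. -43. 115.] [-37.7 -27. ]
top hole_punch 0.84 [659.  12. 121.] [-24.1  37.4]
top hole_punch 0.74 [440. 103.   4.] [-115.2  256.9]
top tray_front 0.98 [641.  -0. 106.] [-45.9  41.9]
wrist tray 0.68 520 [344 171] [373 395]
wrist tray_handle 0.82 558 [344 169] [373 395]
fin end if seated [282. 315.] [282. 280.] if on stops [282. 321.]
```

```bash
python3 -m creep '5 0 0 0 0;25 0 0 0 0;35 0 0 0 0;35 0 0 0 0;35 0 0 0 0;35 0 -20 0 0;0 0 -40 0 0;0 0 -40 0 0;0 0 0 0 0'
python3 - <<'E'
from tr import *
go(rw(-135,0,150))
for n in('side','top'):
    p=imaging.get_image(n); m=spotter.trace(p,'tray'); 
    print(n,[(round(d['p'],2),d['region'].sum()) for d in m]); m=m[0]['region']
    for h in spotter.trace(p,'hole_punch')[:2]:
        if np.linalg.norm(np.argwhere(h['region']).mean(0)[::-1]-proj(p,rw(0,0,115)))<40: m=m|h['region']; rc=np.argwhere(h['region']); print('punch',h['p'],rc.min(0),rc.max(0))
    # fin only: strip of world region in front of the roof
    H={'seated0':(0,0,104.5),'seated+3':(3,0,104.5),'stops-4':(-4,.055,104.5),'stops0':(0,.055,104.5)}
    for k,(o,t,z) in H.items():
        best=None
        for dx in np.arange(-3,3.1,.5):
          for dy in np.arange(-3,3.1,.5):
            mm=np.zeros((420,560),np.uint8); c=R.from_euler('ZY',[rk[2],t]).as_matrix()
            O=np.array(rw(o,0,z+(3.5 if t else 0)))
            uv=np.array([proj(p,c@a+O,None) for a in box(-124,-62,-6,6,12,44)])+[dx,dy]
            cv2.fillConvexPoly(mm,cv2.convexHull(np.round((uv+.5)*16).astype(np.int32)),1,cv2.LINE_8,4)
            fr=proj(p,c@np.array([-124,0,28])+O)
            b=cv2.boundingRect(np.round(uv).astype(np.int32)); 
            sl=(slice(b[1]-4,b[1]+b[3]),slice(b[0]-4,b[0]+b[2]+4))
            e=np.abs(mm[sl].astype(float)-m[sl]).sum()
            if best is None or e<best[0]: best=(e,dx,dy)
            if dx==0 and dy==0: e0=e
        print(k,'e0',e0,'best',best,uv.min(0).round(),uv.max(0).round())
    rc=np.argwhere(m); print(rc.min(0),rc.max(0))
E
```

```text
t: 29.3
position: [490.3, -214.2, 242.1]
tool_rot: [-1.193, 2.897, -0.013]
ft_force: [1.0, -0.4, -0.3]
gripper_width: 0.0
grasp_force: 0.0
t 29.3 pos [ 490.3 -214.2  242.1] yaz 134.8 tilt [ 0.011 -0.004] q [-0.41  0.27 -0.12  1.17  0.   -1.19] F [ 1.  -0.4 -0.3] w 0.0 0.0
-> shift [-168.     4.9   92.8] turn 0.0
side [(0.75, np.int64(968))]
punch 0.8 [148 280] [169 321]
seated0 e0 329.0 best (np.float64(310.0), np.float64(-3.0), np.float64(2.5)) [281. 166.] [299. 190.]
seated+3 e0 326.0 best (np.float64(317.0), np.float64(-3.0), np.float64(2.0)) [282. 166.] [300. 189.]
stops-4 e0 339.0 best (np.float64(327.0), np.float64(-3.0), np.float64(2.5)) [280. 164.] [299. 187.]
stops0 e0 323.0 best (np.float64(310.0), np.float64(-3.0), np.float64(3.0)) [281. 164.] [300. 186.]
[144 267] [185 324]
top [(0.57, np.int64(1661))]
punch 0.78 [151 205] [181 254]
seated0 e0 368.0 best (np.float64(333.0), np.float64(2.0), np.float64(3.0)) [242. 170.] [262. 201.]
seated+3 e0 384.0 best (np.float64(349.0), np.float64(2.0), np.float64(3.0)) [241. 169.] [261. 200.]
stops-4 e0 445.0 best (np.float64(369.0), np.float64(0.0), np.float64(2.5)) [242. 168.] [263. 199.]
stops0 e0 455.0 best (np.float64(387.0), np.float64(1.0), np.float64(3.0)) [241. 167.] [262. 198.]
[145 202] [197 276]
```

```bash
python3 -m creep '-35 0 20 0 0;-35 0 20 0 0;-35 0 10 0 0;-35 0 0 0 0;-25 0 0 0 0;0 0 0 0 0;0 0 0 0 0;0 0 0 0 0' >/dev/null; python3 -c "
from tr import *
s=observe(); go(rw(-128,0,168),np.degrees(rk[2])+90); print(rackf(s['position']))"
```

```text
t 30.4 pos [603.2 -96.3 185.2] yaz 134.8 tilt [-0.002 -0.   ] q [-0.16  0.43 -0.02  1.12 -0.   -0.94] F [ 1.1 -0.3 -0.3] w 0.0 0.0
-> shift [-12.2  -0.3  17.2] turn -0.002
[-140.1    0.3]
```

```bash
python3 -m creep '-6 0 6 0 0;-6 0 6 0 0;0 0 3 0 0;0 0 1 0 0;0 0 0 0 0'; for i in 1; do python3 -m creep '0 0 1 0 0;0 0 1 0 0;0 0 0 0 0'; python3 -m creep '0 0 1 0 0;0 0 1 0 0;0 0 0 0 0'; python3 -m creep '0 0 1 0 0;0 0 1 0 0;0 0 0 0 0'; done
```

```text
t: 30.9
position: [612.5, -87.6, 169.7]
tool_rot: [1.197, -2.904, -0.0]
ft_force: [0.3, 0.3, -0.3]
gripper_width: -0.2
grasp_force: 0.0
t: 31.2
position: [612.8, -87.5, 168.0]
tool_rot: [-1.197, 2.904, -0.0]
ft_force: [-0.5, -0.3, -0.3]
gripper_width: 0.3
grasp_force: 0.0
t: 31.5
position: [612.7, -87.5, 165.8]
tool_rot: [1.198, -2.904, -0.0]
ft_force: [-0.5, -0.2, 0.8]
gripper_width: 0.4
grasp_force: 0.0
t: 31.8
position: [612.7, -87.4, 163.8]
tool_rot: [1.198, -2.904, -0.0]
ft_force: [0.8, -0.5, -0.8]
gripper_width: 0.2
grasp_force: 0.0
```

```bash
python3 -m creep '0 0 1 0 0;0 0 1 0 0;0 0 1 0 0;0 0 1 0 0;0 0 0 0 0'; python3 -m creep '0 0 1 0 0;0 0 1 0 0;0 0 0 0 0'; python3 -m creep '0 0 1 0 0;0 0 0 0 0;0 0 0 0 0'; python3 -m creep '0 0 1 0 0;0 0 0 0 0;0 0 0 0 0'
```

```text
t: 32.3
position: [612.8, -87.5, 159.8]
tool_rot: [1.198, -2.904, -0.0]
ft_force: [-0.3, -0.3, 0.2]
gripper_width: 0.4
grasp_force: 0.0
t: 32.6
position: [612.7, -87.5, 157.8]
tool_rot: [1.197, -2.904, -0.0]
ft_force: [0.1, 0.1, -0.2]
gripper_width: 0.3
grasp_force: 0.0
t: 32.9
position: [612.8, -87.5, 156.9]
tool_rot: [1.198, -2.904, -0.0]
ft_force: [-0.7, -0.8, 0.4]
gripper_width: 0.2
grasp_force: 0.0
t: 33.2
position: [612.8, -87.5, 156.0]
tool_rot: [1.198, -2.904, -0.0]
ft_force: [-0.2, 0.4, -0.0]
gripper_width: -0.1
grasp_force: 0.0
```

```bash
python3 -m creep '0 0 1 0 0;0 0 0 0 0;0 0 0 0 0'; python3 -m creep '0 0 1 0 0;0 0 0 0 0;0 0 0 0 0'; python3 -m creep '0 0 1 0 0;0 0 0 0 0;0 0 0 0 0'; python3 -c "
from tr import *
print(rackf(observe()['position']))"
```

```text
t: 33.5
position: [612.8, -87.6, 155.4]
tool_rot: [-1.197, 2.904, -0.001]
ft_force: [-1.2, -0.9, 3.0]
gripper_width: -0.3
grasp_force: 1.4
t: 33.8
position: [612.4, -88.0, 154.1]
tool_rot: [1.197, -2.904, 0.001]
ft_force: [-2.8, -3.1, 5.1]
gripper_width: -0.1
grasp_force: 2.3
t: 34.1
position: [612.8, -87.8, 153.1]
tool_rot: [1.197, -2.904, 0.001]
ft_force: [-2.4, -3.6, 4.5]
gripper_width: 0.1
grasp_force: 2.6
[-127.3   -0.5]
```

Contact came at the seated height: the fin top is at about 147.5, against about 158 if it were still on the stops. So the tray is down flat behind the stops. Retreat and do a final check.

```bash
python3 -m creep '0 0 -5 0 0;0 0 -20 0 0;0 0 -30 0 0;15 0 -20 0 0;35 0 0 0 0;40 0 0 0 0;40 0 0 0 0;40 0 0 0 0;0 0 0 0 0;0 0 0 0 0;0 0 0 0 0'
python3 - <<'E'
from tr import *
s=observe(); print(rackf(s['position']))
V=[]
for n in('side','top'):
    p=imaging.get_image(n)
    for q in('tray','tray_front','hole_punch','thread_cone'):
        for d in spotter.find_in(p,q)[:1]: w=toworld(p,d['centre']); print(n,q,round(d['p'],2),w.round(),rackf(w))
    for d in spotter.trace(p,'thread_cone')[:1]: rc=np.argwhere(d['region']); print('cone box',rc.min(0),rc.max(0))
E
```

```text
t: 35.2
position: [493.3, -206.7, 227.9]
tool_rot: [-1.198, 2.903, 0.0]
ft_force: [0.8, 0.2, 0.3]
gripper_width: -0.4
grasp_force: 0.0
[-296.    -0.4]
side tray 0.85 [660. -15. 117.] [-42.4  17.4]
side tray_front 0.94 [660. -16. 118.] [-43.2  16.6]
side hole_punch 0.83 [679.  17. 120.] [-6.2 27. ]
side thread_cone 0.87 [ 765. -177.   87.] [ -82.3 -171. ]
cone box [185 333] [238 357]
top tray 0.69 [676. -47. 108.] [-54.1 -16.5]
top tray_front 0.58 [670. -48. 107.] [-58.8 -12.5]
top hole_punch 0.9 [662.   9. 120.] [-24.2  32.8]
```

```bash
python3 -c "
from rig import env
print(env.close_job())"
```

```text
the job is handed in; nothing more can be done
None
```

The job is handed in after about 35 s: the punch lies flat in the tray, a touch on the fin showed the tray down flat behind the stops on the middle rails, and the thread cone still stands; I released the tray on top of the stops and pushed it home with closed fingers, and didn't see the tongue under the bar directly.

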